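# Close the canister with the screw cap that fits

## Task

Close the canister with whichever of the two look-alike blue screw caps fits its threaded neck: try a cap by turning it on clockwise; the wrong one jams after at most a quarter turn, and must end standing upright on the worktop. Start the right cap on the thread, let go of it partway and take a fresh grip, then screw it fully home on the canister's shoulder and let go. Leave the beaker, the dropper bottle and the timer alone.

Things in the scene. Friction and masses are not known exactly. Their poses are not given: they have to be found in the camera images.
- canister: aluminium canister fixed to the worktop, origin at the centre of its underside, z up. Base flange 150 mm diameter, 8 mm high; body 120 mm diameter, narrowing to a flat shoulder 60 mm up. From the shoulder rises a solid white threaded neck: core 42 mm diameter, 38 mm tall, the top 8 mm tapering to 35 mm
- neck_shoulder (a point): point on the canister's axis at the height of the shoulder. Rim height below means a cap's origin above this point; a cap is fully home when its rim meets the shoulder (rim height 0)
- thread_start (a point): point on the canister's axis 28 mm above the shoulder, where the thread begins. Right-handed, four starts, lead 40 mm a turn (10 mm a quarter turn), ridges 4.5 mm thick, 55 mm outside. The ridges begin on the canister's +x, +y, -x, -y axes (red dots on the shoulder show these directions) and descend clockwise seen from above
- cap_one: blue screw cap, one of two look-alikes; one fits, the other has taller lugs inside and jams. Skirt 70 mm outside, 62 mm inside diameter, 47 mm tall with its top, open below; starts upright on the worktop. Origin: centre of the skirt's lower rim, z up. Four inner lugs on its +x, +y, -x, -y axes, 4.25 to 7.75 mm above the rim, tips on a 46 mm circle. About 0.13 kg
- cap_two: the other blue cap: same outside, sizes and frame. Set on the neck, either cap rests on the ridges at rim height 16 to 28 mm, lowest with its lugs some 10 to 20 degrees anticlockwise of the dots. Clockwise, the fitting cap sinks 10 mm a quarter turn to the shoulder; the wrong one jams about 10 degrees anticlockwise of a dot and never gets below rim height 15 mm
- cap_one_head (a point): grip point in cap_one's square head, 69 mm above its rim. The head is 34 x 34 mm, 33 mm tall (47 to 80 mm above the rim), its sides square to the cap's x and y, so it can be taken anew every quarter turn
- cap_two_head (a point): the same point in cap_two's square head. On the neck, a cap turned backward past a dot drops 10 mm on to the next ridge; from there it runs on clockwise. A jammed cap lifts off freely once it is eased back anticlockwise by 10 to 20 degrees
- beaker: clear plastic beaker 55 mm diameter, 69 mm tall, origin at its underside; leave alone
- dropper: white dropper bottle with red cap, 35 mm diameter, 88 mm tall, origin at its underside; leave alone
- timer: white timer 56 x 62 x 18 mm lying on the worktop, origin at its underside; leave alone
Not all that is in view belongs to the job. What is shaped like the cap_one but red or turquoise is not meant.

How it is judged:
On the way:
1. the fitting cap is started on the thread (rim 2.5 to 13 mm above the shoulder, upright on the neck) and let go (((z of cap_one in the frame of neck_shoulder between 0.0025 and 0.013 m and horizontal distance between cap_one and neck_shoulder below 0.006 m and angle between cap_one's own z axis and vertical below 0.12 rad and contact force between the fingers and cap_one below 0.1 N) or (z of cap_two in the frame of neck_shoulder between 0.0025 and 0.013 m and horizontal distance between cap_two and neck_shoulder below 0.006 m and angle between cap_two's own z axis and vertical below 0.12 rad and contact force between the fingers and cap_two below 0.1 N))), for 0.1 s.
At the end, for the whole second after the job is handed in: the fitting cap is screwed fully home, level, on the neck (rim within 2 mm of the shoulder) and let go; the wrong cap stands upright at rest on the worktop; beaker, dropper bottle and timer have not been moved (((z of cap_one in the frame of neck_shoulder below 0.002 m and horizontal distance between cap_one and neck_shoulder below 0.005 m and angle between cap_one's own z axis and vertical below 0.06 rad and linear speed of each of cap_one, cap_two below 0.02 m/s and height (world z) of cap_two below 0.005 m and angle between cap_two's own z axis and vertical below 0.1 rad) or (z of cap_two in the frame of neck_shoulder below 0.002 m and horizontal distance between cap_two and neck_shoulder below 0.005 m and angle between cap_two's own z axis and vertical below 0.06 rad and linear speed of each of cap_two, cap_one below 0.02 m/s and height (world z) of cap_one below 0.005 m and angle between cap_one's own z axis and vertical below 0.1 rad))); the robot touches nothing.
It fails at once if the beaker, the dropper bottle or the timer is moved by more than 25 mm (distance of any of beaker, dropper, timer from where it was at the start of the episode above 0.025 m).
It also fails if it takes over 72 s, if anything falls off the work surface, if the arm or the gripper's body presses on something with over 40 N, if the wrist force passes 120 N, or if a joint passes its speed limit or range.

## Robot

A 7-joint arm with a two-finger parallel gripper is mounted at the origin on a cart in front of the work surface, level with it; the furniture and walls round the work are solid. World frame = base frame: x ahead of the robot, y to its left, z up, the work surface at z = 0. Lengths are in m, angles in rad, forces in N, time in s.
With the tool pointing down it reaches from about 0.4 to 0.9 m from the base axis. Payload 5.5 kg.
Tool frame: the origin (TCP) lies midway between the tips of the shut fingers; the grasp point (between the pads) lies arm.grasp_offset behind it (arm.grasp_offset is the distance from the TCP to the grasp point, in m); z points along the fingers, y is the line along which they close (so a half turn about z gives the same grasp; the last joint's range is limited). The gripper opens to 92 mm and grips with 3 to 60 N. Pads are 19 mm wide; open, the fingers measure 130 mm over their backs; the gripper's body (75 mm by 190 mm) begins 47 mm behind the grasp point.
Start: joints at [-0.947, 0.501, -0.427, 1.55, 0.221, 1.138, -0.21], TCP at [0.229, 0.608, 0.227] pointing down, gripper open.
Joint ranges: [-2.88, 2.88], [-0.31, 2.03], [-1.54, 1.56], [0.2, 2.42], [-1.41, 4.55], [0.19, 2.02], [-2.57, 2.57]. Speed limits (rad/s): [2.57, 2.57, 3.14, 3.14, 3.14, 3.14, 3.14].

## Interface

Orientations are given as a unit quaternion [w, x, y, z].
In Python, from workcell import arm gives the robot as it stands. The module is installed in compiled form; this text tells all that it offers.
- The arm moves only by the tool step_arm, never from a script. Its argument "targets" is a list of rows, each an object with "delta_pos": the shift along the world's x, y, z scaled (see below), a list of three; "angular": the turn, a rotation vector about the world's x, y, z scaled (see below), a list of three. In form: [{"delta_pos": [tx, ty, tz], "angular": [ax, ay, az]}, ...]. A call has 1 to 10 rows; each row is the pose to reach, as a shift and turn from the pose commanded when the call began, turning the shorter way round; what a row does not reach only later rows make up. The controller multiplies each number of a shift by 0.2 m and each number of a turn by 180 degrees. A row lasts 1/10 s, in which the tool goes at most 50 mm and 8.59 degrees, less where a joint would pass 70% of its speed; a pose out of reach is approached as far as the arm can. A call with a number of a shift or a turn outside -1 to 1 is refused whole. A call with a gripper value outside its range is refused whole. "jaw" is the opening, from -1 (shut) to 1 (fully open), set as the call begins (left out, the last holds). The fingers move at their own pace and stop on an object; the grip force is fixed at half the most. Time passes only in rows, so rows that repeat a pose let the fingers close. It gives the time, the measured TCP pose, the force, the opening and the grip force at its end, in the units of the state.
- arm.get_state(): the state, without advancing time (a new reading comes with each control period).
- arm.read_camera(name): name is "scene" or "top" or "wrist"; returns (picture, depth): 420x560x3 uint8, red, green, blue; 420x560 float32, m along the optical axis (not along the pixel's ray), 0 where there is no reading.
- arm.camera_info(name): a dict with "K" (3x3 intrinsics, pixels), "xyz" and "attitude" of the camera in the world. Camera axes: x right, y up, looking along -z (the intrinsics and any distortion apply to the point x, -y, -z); pixel columns grow to the right and rows downward; lengths in m; the calibration is good to about 2 mm. The wrist camera is an equidistant fisheye: a pixel r from the principal point sees the ray r / f radians off the axis. A picture is of the moment at which its call begins: read the wrist's pose just before it. camera_info takes no time and is no camera call; for the wrist camera it gives the pose at the moment of the call.
- arm.hand_in(): hands the job in; it is judged then, once.
The state is a dict: "time_s": time; "qpos": joint angles; "dq": joint speeds; "joint_torque": joint torques, N m; "ee_pos": TCP position; "tool_rot": TCP orientation; "force": force on the tool from outside, world axes, zero at the start; "moment": the same for the moment, N m; "opening": finger opening in m; "gripper_force": force on a finger pad.
Only numpy, scipy, OpenCV 4.12 (cv2) and the standard library are available. Lean on these libraries where they do the work, as an engineer would, in place of code of your own. Each camera call takes 0.05 s, during which the arm holds its last target. There are 200 camera calls.

## Working session

There is one attempt and no reset: what is moved stays moved. The work goes in short steps, Python scripts to look and compute and a tool call to move; the robot and the scene stay as the last step left them, time stands still between calls to the robot, and variables do not carry over. Pictures are saved under pics/ and viewed, at most 10 in all, crops included, and the job is handed in when it is done.

Besides the shell and the picture viewer there is one more tool, called after "Request:" as name(argument=value, ...), one argument or row to a line, values as JSON. step_arm: Moves the arm, as the interface text tells. Shifts and turns lie within -1 to 1; 1 stands for 0.2 m of shift or 180 degrees of turn. Its arguments: {"type":"object","properties":{"targets":{"type":"array","items":{"type":"object","properties":{"delta_pos":{"type":"array","items":{"type":"number"}},"angular":{"type":"array","items":{"type":"number"}}}}},"jaw":{"type":"number"}},"required":["targets"]}

```bash
mkdir -p pics; python3 - <<'E'
from workcell import arm
import cv2,numpy as np
s=arm.get_state();print(s['time_s'],s['ee_pos'],s['tool_rot'],s['opening'],arm.grasp_offset)
for n in ['scene','top']:
    p,d=arm.read_camera(n);cv2.imwrite(f'pics/{n}.png',p[:,:,::-1]);np.save(f'{n}_d.npy',d)
    print(n,arm.camera_info(n))
E
```

```text
0.0 [0.22926208 0.6074767  0.22568689] [-2.06327454e-04  1.79400824e-01  9.83775584e-01 -9.49500560e-04] 0.09196588246935318 0.0188
scene {'K': array([[446.81631537,   0.        , 283.45325027],
       [  0.        , 446.81631537, 215.37235369],
       [  0.        ,   0.        ,   1.        ]]), 'xyz': array([ 0.08328548, -0.73498435,  0.79677539]), 'attitude': array([ 0.87303269,  0.42701835, -0.10314811, -0.21173029])}
top {'K': array([[477.13469032,   0.        , 276.87480151],
       [  0.        , 477.13469032, 211.47347509],
       [  0.        ,   0.        ,   1.        ]]), 'xyz': array([0.46981313, 0.11031675, 1.19766867]), 'attitude': array([-0.70356803, -0.02044721,  0.01064831,  0.71025386])}
```

View pics/top.png

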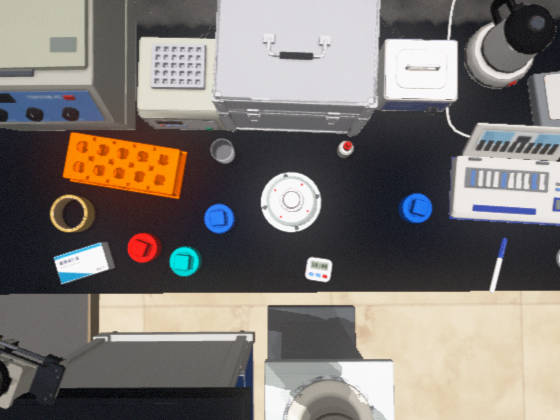

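View pics/scene.png

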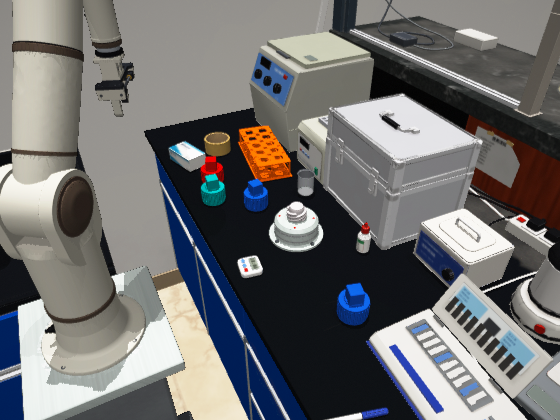

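The top picture shows blue caps at (219,218) and (417,208), the canister at (291,201), the beaker at (222,151), the dropper at (345,149) and the timer at (319,269). The red cap at (144,248) and the turquoise one at (185,262) are the wrong colour. The two blue caps are the ones meant, so I'll confirm them in a crop and measure.

```bash
cat > h.py <<'E'
import numpy as np,cv2
from scipy.spatial.transform import Rotation as R
def rot(q): return R.from_quat([q[1],q[2],q[3],q[0]])
def cloud(d,info):
    K=info['K'];v,u=np.mgrid[:d.shape[0],:d.shape[1]]
    P=np.stack([(u-K[0,2])/K[0,0]*d,-(v-K[1,2])/K[1,1]*d,-d],-1)
    return P@rot(info['attitude']).as_matrix().T+info['xyz']
def pix(u,v,z,info):
    K=info['K'];r=rot(info['attitude']).apply([(u-K[0,2])/K[0,0],-(v-K[1,2])/K[1,1],-1])
    return info['xyz']+r*(z-info['xyz'][2])/r[2]
E
python3 - <<'E'
from h import *
from workcell import arm
p=cv2.imread('pics/top.png');d=np.load('top_d.npy');I=arm.camera_info('top');C=cloud(d,I)
cv2.imwrite('pics/crop.png',cv2.resize(p[130:290,190:450],None,fx=3,fy=3,interpolation=cv2.INTER_CUBIC))
hsv=cv2.cvtColor(p,cv2.COLOR_BGR2HSV)
for n,(u,v) in dict(left=(219,218),right=(417,208)).items():
    for lo,hi in((.072,.09),(.04,.055)):
        W=C[v-25:v+25,u-25:u+25];m=(W[...,2]>lo)&(W[...,2]<hi)
        q=W[m];r=cv2.minAreaRect((q[:,:2]*1000).astype(np.float32))
        print(n,lo,m.sum(),np.median(q[:,2]).round(4),np.round(r[0],1),np.round(r[1],1),round(r[2],1))
W=C[165:240,255:330]
for lo,hi in((.09,.11),(.055,.065),(.004,.012)):
    m=(W[...,2]>lo)&(W[...,2]<hi);q=W[m];r=cv2.minAreaRect((q[:,:2]*1000).astype(np.float32))
    c=cv2.minEnclosingCircle((q[:,:2]*1000).astype(np.float32))
    print('can',m.sum(),np.median(q[:,2]),np.round(r[0],1),np.round(r[1],1),np.round(c[0],1),c[1])
print(pix(222,151,.069,I),pix(345,149,.088,I),pix(319,269,.018,I))
E
```

```text
left 0.072 212 0.08 [505.9 267.9] [33.8 33.9] 5.9
left 0.04 436 0.0474 [505.1 268.1] [69.8 68.8] 71.0
right 0.072 220 0.0793 [ 526.6 -209.7] [35.2 34.1] 72.0
right 0.04 423 0.047 [ 527.2 -208.6] [70.4 68.3] 0.3
can 264 0.09739401165061345 [546.   92.1] [41.8 42.7] [546.3  93.3] 26.310977935791016
can 1255 0.05988441932481692 [546.3  93.1] [112.7 113. ] [546.7  93.8] 58.0335693359375
can 872 0.008302812624880196 [547.4  89.1] [185.6 183.2] [544.9  87.7] 124.03205871582031
[0.66521176 0.25530689 0.069     ] [ 0.66329782 -0.03507268  0.088     ] [0.37921095 0.024138   0.018     ]
```

View pics/crop.png

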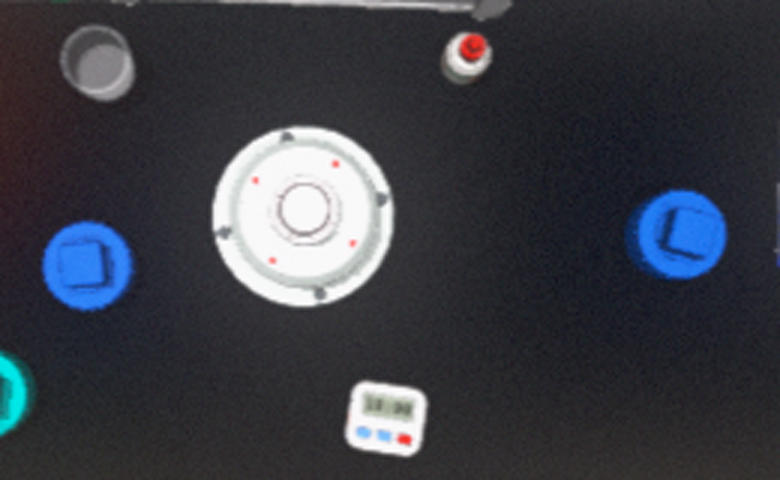

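The crop confirms both candidates. The left cap's head is at crop (82,262) and the right cap's at (690,232). They have the same blue, the same skirt and the same square head. The shoulder dots are at (335,163), (256,180), (273,260) and (352,243).

```bash
python3 - <<'E'
from h import *
from workcell import arm
I=arm.camera_info('top')
D=np.array([pix(190+(x-1)/3,130+(y-1)/3,.06,I) for x,y in((335,163),(256,180),(273,260),(352,243))])
c=D.mean(0);print(c,[round(float(a),1) for a in np.degrees(np.arctan2(*(D-c)[:,:2].T[::-1]))],np.linalg.norm(D-c,axis=1))
p=cv2.imread('pics/top.png')
s=arm.get_state();r=rot(s['tool_rot']).as_matrix();print(np.degrees(np.arctan2(r[1,1],r[0,1])),r[:,2])
E
```

```text
[0.54669867 0.09188461 0.06      ] [-33.2, 56.1, 146.9, -124.0] [0.04592137 0.04575135 0.04586791 0.04568627]
69.330802776507 [-6.64505482e-04 -1.63819534e-03 -9.99998437e-01]
```

Request:
step_arm(
  targets=[
    {"delta_pos":[0.18,-0.21,0],"angular":[0,0,0.037]},
    {"delta_pos":[0.35,-0.42,0],"angular":[0,0,0.074]},
    {"delta_pos":[0.53,-0.64,0],"angular":[0,0,0.11]},
    {"delta_pos":[0.7,-0.85,0],"angular":[0,0,0.148]},
    {"delta_pos":[0.7,-0.85,0],"angular":[0,0,0.148]},
  ],
  jaw=1,
)

```text
time_s: 0.6
ee_pos: [0.3739, 0.4325, 0.2259]
tool_rot: [0.0, -0.05, 0.999, -0.002]
force: [0.4, -0.4, -0.4]
opening: 0.0918
gripper_force: 0.0
```

Request:
step_arm(
  targets=[
    {"delta_pos":[0.17,-0.21,-0.05],"angular":[0,0,0]},
    {"delta_pos":[0.34,-0.42,-0.1],"angular":[0,0,0]},
    {"delta_pos":[0.51,-0.64,-0.15],"angular":[0,0,0]},
    {"delta_pos":[0.682,-0.8475,-0.2],"angular":[0,0,0]},
    {"delta_pos":[0.682,-0.8475,-0.2],"angular":[0,0,0]},
    {"delta_pos":[0.682,-0.8475,-0.2],"angular":[0,0,0]},
  ],
)

```text
time_s: 1.2
ee_pos: [0.5082, 0.2633, 0.1853]
tool_rot: [-0.001, -0.048, 0.999, -0.001]
force: [-0.2, 0.0, -0.4]
opening: 0.0918
gripper_force: 0.0
```

```bash
cat >> h.py <<'E'
def st(arm):
    s=arm.get_state();r=rot(s['tool_rot']).as_matrix()
    print(round(s['time_s'],2),'pos',np.round(s['ee_pos'],4),'psi',round(float(np.degrees(np.arctan2(r[1,1],r[0,1]))),1),'q',np.round(s['qpos'],2),'F',np.round(s['force'],1),'M',np.round(s['moment'],2),'op',round(float(s['opening']),4),'g',np.round(s['gripper_force'],1))
    return s
E
python3 - <<'E'
from h import *
from workcell import arm
st(arm);print(arm.camera_info('wrist'))
p,d=arm.read_camera('wrist');cv2.imwrite('pics/w1.png',p[:,:,::-1]);np.save('w1.npy',d)
E
```

```text
1.2 pos [0.5082 0.2633 0.1853] psi 95.5 q [-0.21  0.4  -0.4   1.79  0.19  0.99  0.98] F [-0.2  0.  -0.4] M [-0.01  0.06 -0.01] op 0.0918 g 0.0
{'K': array([[325.1922621 ,   0.        , 277.87411864],
       [  0.        , 325.1922621 , 209.10651388],
       [  0.        ,   0.        ,   1.        ]]), 'xyz': array([0.44129541, 0.25766455, 0.34307827]), 'attitude': array([ 0.66735756, -0.08543782, -0.09189281,  0.73409126])}
```

View pics/w1.png

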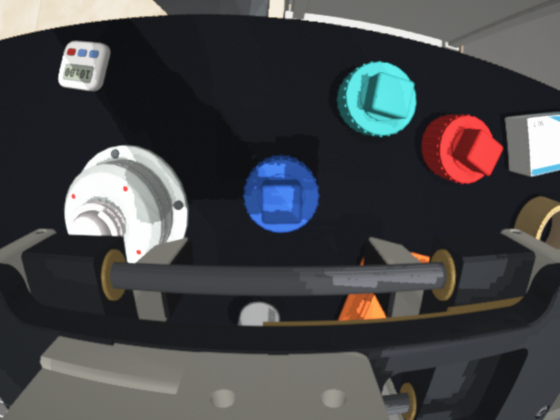

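The wrist picture shows the left blue cap's head at about (281,202), nearly square to the tool, with the canister at (100,225).

```bash
cat >> h.py <<'E'
def fcloud(d,I):
    K=I['K'];v,u=np.mgrid[:d.shape[0],:d.shape[1]];x=u-K[0,2];y=v-K[1,2];r=np.hypot(x,y)+1e-9;t=r/K[0,0]
    k=np.tan(np.clip(t,0,1.5))/r*d
    return np.stack([x*k,-y*k,-d],-1)@rot(I['attitude']).as_matrix().T+I['xyz']
def head(C,c,zlo,zhi,rad=.03):
    q=C[(np.hypot(C[...,0]-c[0],C[...,1]-c[1])<rad)&(C[...,2]>zlo)&(C[...,2]<zhi)]
    r=cv2.minAreaRect((q[:,:2]*1000).astype(np.float32));print(len(q),np.median(q[:,2]).round(4),np.round(r,1) if 0 else [np.round(x,1) for x in r])
E
python3 - <<'E'
from h import *
from workcell import arm
st(arm);I=arm.camera_info('wrist');d=arm.read_camera('wrist')[1]
C=fcloud(d,I);head(C,(.506,.268),.075,.085);head(C,(.506,.268),.042,.05,.05)
head(C,(.5465,.0925),.09,.105)
head(C,(.5465,.0925),.055,.065,.065)
E
```

```text
1.25 pos [0.5064 0.2665 0.1858] psi 95.7 q [-0.22  0.4  -0.4   1.79  0.18  0.99  0.98] F [-0.7  0.2  0.1] M [ 0.09  0.07 -0.09] op 0.0918 g 0.0
1569 0.0796 [array([505. , 265.5]), array([34.3, 33.4]), np.float64(4.8)]
2377 0.0468 [array([504.8, 266.2]), array([69.4, 69.8]), np.float64(23.8)]
628 0.0971 [array([534.9,  90.5]), array([20. , 41.3]), np.float64(2.5)]
3841 0.0595 [array([531.5,  94.9]), array([111.9,  85.3]), np.float64(75.4)]
```

Request:
step_arm(
  targets=[
    {"delta_pos":[-0.004,-0.006,-0.15],"angular":[0,0,-0.003]},
    {"delta_pos":[-0.004,-0.006,-0.3],"angular":[0,0,-0.003]},
    {"delta_pos":[-0.004,-0.006,-0.45],"angular":[0,0,-0.003]},
    {"delta_pos":[-0.004,-0.006,-0.58],"angular":[0,0,-0.003]},
    {"delta_pos":[-0.004,-0.006,-0.65],"angular":[0,0,-0.003]},
    {"delta_pos":[-0.004,-0.006,-0.672],"angular":[0,0,-0.003]},
    {"delta_pos":[-0.004,-0.006,-0.672],"angular":[0,0,-0.003]},
    {"delta_pos":[-0.004,-0.006,-0.672],"angular":[0,0,-0.003]},
  ],
)

```text
time_s: 2.1
ee_pos: [0.5057, 0.2685, 0.0536]
tool_rot: [0.001, -0.048, 0.999, 0.001]
force: [0.0, -0.2, -0.1]
opening: 0.0917
gripper_force: 0.0
```

Request:
step_arm(
  targets=[
    {"delta_pos":[0,0,0]},
    {"delta_pos":[0,0,0]},
    {"delta_pos":[0,0,0]},
    {"delta_pos":[0,0,0]},
    {"delta_pos":[0,0,0]},
    {"delta_pos":[0,0,0]},
    {"delta_pos":[0,0,0]},
    {"delta_pos":[0,0,0]},
  ],
  jaw=-1,
)

```text
invalid input at $.targets[0]: expected keys delta_pos, angular
```

```bash
python3 -c "
from h import *
from workcell import arm
st(arm)"
```

```text
2.1 pos [0.5057 0.2685 0.0536] psi 95.5 q [-0.27  0.58 -0.34  1.87  0.28  0.73  0.9 ] F [ 0.  -0.2 -0.1] M [ 0.01  0.02 -0.03] op 0.0917 g 0.0
```

Request:
step_arm(
  targets=[
    {"delta_pos":[0,0,0],"angular":[0,0,0]},
    {"delta_pos":[0,0,0],"angular":[0,0,0]},
    {"delta_pos":[0,0,0],"angular":[0,0,0]},
    {"delta_pos":[0,0,0],"angular":[0,0,0]},
    {"delta_pos":[0,0,0],"angular":[0,0,0]},
    {"delta_pos":[0,0,0],"angular":[0,0,0]},
    {"delta_pos":[0,0,0],"angular":[0,0,0]},
    {"delta_pos":[0,0,0],"angular":[0,0,0]},
  ],
  jaw=-1,
)

```text
time_s: 2.9
ee_pos: [0.5049, 0.2673, 0.0522]
tool_rot: [-0.0, -0.047, 0.999, -0.0]
force: [-0.6, -0.4, 0.0]
opening: 0.0334
gripper_force: 30.0
```

```bash
python3 -c "
from h import *
from workcell import arm
st(arm)"
```

```text
2.9 pos [0.5049 0.2673 0.0522] psi 95.4 q [-0.27  0.58 -0.34  1.87  0.28  0.73  0.9 ] F [-0.6 -0.4  0. ] M [0.04 0.05 0.06] op 0.0334 g 30.0
```

Request:
step_arm(
  targets=[
    {"delta_pos":[0,0,0.2],"angular":[0,0,0]},
    {"delta_pos":[0,0,0.4],"angular":[0,0,0]},
    {"delta_pos":[0,0,0.6],"angular":[0,0,0]},
    {"delta_pos":[0.04,-0.17,0.6],"angular":[0,0,-0.025]},
    {"delta_pos":[0.08,-0.35,0.6],"angular":[0,0,-0.05]},
    {"delta_pos":[0.12,-0.52,0.6],"angular":[0,0,-0.075]},
    {"delta_pos":[0.17,-0.7,0.6],"angular":[0,0,-0.1]},
    {"delta_pos":[0.207,-0.8725,0.6],"angular":[0,0,-0.106]},
    {"delta_pos":[0.207,-0.8725,0.6],"angular":[0,0,-0.106]},
    {"delta_pos":[0.207,-0.8725,0.6],"angular":[0,0,-0.106]},
  ],
)

```text
time_s: 3.9
ee_pos: [0.5463, 0.092, 0.1721]
tool_rot: [-0.0, 0.12, 0.993, -0.0]
force: [0.1, 0.6, -0.6]
opening: 0.0334
gripper_force: 30.0
```

```bash
python3 - <<'E'
from h import *
from workcell import arm
p,d=arm.read_camera('scene');I=arm.camera_info('scene')
cv2.imwrite('pics/s2.png',cv2.resize(p[120:270,210:400,::-1],None,fx=4,fy=4,interpolation=cv2.INTER_CUBIC))
p,d=arm.read_camera('wrist');cv2.imwrite('pics/w2.png',p[:,:,::-1])
st(arm)
E
```

```text
4.0 pos [0.5459 0.0944 0.1722] psi 76.4 q [ 0.01  0.37 -0.28  1.85  0.12  0.93  1.01] F [-0.6  0.3 -0.4] M [ 0.04  0.03 -0.01] op 0.0339 g 30.0
```

View pics/s2.png

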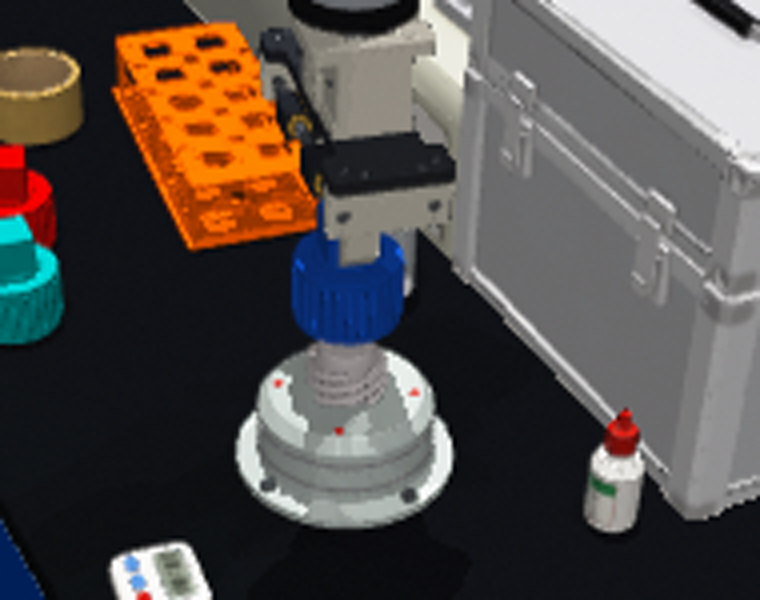

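The scene crop shows the cap held upright over the neck, lined up at about (348,290) above the neck at (345,370). I'll lower it onto the neck.

Request:
step_arm(
  targets=[
    {"delta_pos":[0,0,-0.04],"angular":[0,0,0]},
    {"delta_pos":[0,0,-0.08],"angular":[0,0,0]},
    {"delta_pos":[0,0,-0.12],"angular":[0,0,0]},
    {"delta_pos":[0,0,-0.15],"angular":[0,0,0]},
    {"delta_pos":[0,0,-0.17],"angular":[0,0,0]},
    {"delta_pos":[0,0,-0.19],"angular":[0,0,0]},
    {"delta_pos":[0,0,-0.2],"angular":[0,0,0]},
    {"delta_pos":[0,0,-0.21],"angular":[0,0,0]},
    {"delta_pos":[0,0,-0.21],"angular":[0,0,0]},
    {"delta_pos":[0,0,-0.21],"angular":[0,0,0]},
  ],
)

```text
time_s: 5.0
ee_pos: [0.5464, 0.0924, 0.1305]
tool_rot: [0.0, 0.119, 0.993, -0.0]
force: [-0.8, -1.9, 0.4]
opening: 0.0336
gripper_force: 30.0
```

```bash
python3 -c "
from h import *
from workcell import arm
st(arm)"
```

```text
5.0 pos [0.5464 0.0924 0.1305] psi 76.3 q [-0.    0.43 -0.27  1.88  0.15  0.85  0.99] F [-0.8 -1.9  0.4] M [-0.64  0.23  0.06] op 0.0336 g 30.0
```

Request:
step_arm(
  targets=[
    {"delta_pos":[0,-0.002,-0.005],"angular":[0,0,-0.01]},
    {"delta_pos":[0,-0.004,-0.008],"angular":[0,0,-0.02]},
    {"delta_pos":[0,-0.004,-0.011],"angular":[0,0,-0.03]},
    {"delta_pos":[0,-0.004,-0.014],"angular":[0,0,-0.04]},
    {"delta_pos":[0,-0.004,-0.014],"angular":[0,0,-0.04]},
  ],
)

```text
time_s: 5.5
ee_pos: [0.5483, 0.0918, 0.1293]
tool_rot: [0.002, 0.182, 0.983, 0.0]
force: [-0.6, -3.4, 8.6]
opening: 0.0337
gripper_force: 30.0
```

```bash
python3 -c "
from h import *
from workcell import arm
st(arm)"
```

```text
5.5 pos [0.5483 0.0918 0.1293] psi 69.0 q [-0.02  0.43 -0.24  1.88  0.13  0.84  0.88] F [-0.6 -3.4  8.6] M [-1.03  0.26 -0.  ] op 0.0337 g 30.0
```

Request:
step_arm(
  targets=[
    {"delta_pos":[0,-0.003,-0.001],"angular":[0,0,-0.013]},
    {"delta_pos":[0,-0.003,-0.002],"angular":[0,0,-0.026]},
    {"delta_pos":[0,-0.003,-0.004],"angular":[0,0,-0.039]},
    {"delta_pos":[0,-0.003,-0.006],"angular":[0,0,-0.052]},
    {"delta_pos":[0,-0.003,-0.008],"angular":[0,0,-0.065]},
    {"delta_pos":[0,-0.003,-0.008],"angular":[0,0,-0.065]},
  ],
)

```text
time_s: 6.1
ee_pos: [0.5477, 0.0904, 0.1284]
tool_rot: [0.002, 0.28, 0.96, -0.001]
force: [-4.0, -5.7, 16.8]
opening: 0.0351
gripper_force: 31.8
```

```bash
python3 -c "
from h import *
from workcell import arm
st(arm)"
```

```text
6.1 pos [0.5477 0.0904 0.1284] psi 57.5 q [-0.06  0.43 -0.19  1.89  0.11  0.84  0.69] F [-4.  -5.7 16.8] M [-1.61  1.23  1.16] op 0.0351 g 31.8
```

Request:
step_arm(
  targets=[
    {"delta_pos":[-0.004,-0.004,0.006],"angular":[0,0,0.02]},
    {"delta_pos":[-0.004,-0.008,0.01],"angular":[0,0,0.04]},
    {"delta_pos":[-0.004,-0.008,0.01],"angular":[0,0,0.05]},
    {"delta_pos":[-0.004,-0.008,0.01],"angular":[0,0,0.05]},
    {"delta_pos":[-0.004,-0.008,0.01],"angular":[0,0,0.05]},
  ],
)

```text
time_s: 6.6
ee_pos: [0.5473, 0.0906, 0.1294]
tool_rot: [0.002, 0.205, 0.979, 0.001]
force: [-0.4, -0.2, 7.5]
opening: 0.0345
gripper_force: 29.0
```

```bash
python3 -c "
from h import *
from workcell import arm
st(arm)"
```

```text
6.6 pos [0.5473 0.0906 0.1294] psi 66.4 q [-0.03  0.43 -0.23  1.89  0.13  0.84  0.84] F [-0.4 -0.2  7.5] M [-0.34  0.11  0.03] op 0.0345 g 29.0
```

Request:
step_arm(
  targets=[
    {"delta_pos":[0,0,-0.001],"angular":[0,0,-0.01]},
    {"delta_pos":[0,0,-0.002],"angular":[0,0,-0.02]},
    {"delta_pos":[0,0,-0.003],"angular":[0,0,-0.03]},
    {"delta_pos":[0,0,-0.004],"angular":[0,0,-0.04]},
    {"delta_pos":[0,0,-0.005],"angular":[0,0,-0.05]},
    {"delta_pos":[0,0,-0.005],"angular":[0,0,-0.05]},
  ],
)

```text
time_s: 7.2
ee_pos: [0.5475, 0.0901, 0.1287]
tool_rot: [0.002, 0.28, 0.96, 0.0]
force: [-0.8, -2.2, 10.2]
opening: 0.035
gripper_force: 31.7
```

```bash
python3 -c "
from h import *
from workcell import arm
st(arm)"
```

```text
7.2 pos [0.5475 0.0901 0.1287] psi 57.5 q [-0.06  0.42 -0.19  1.89  0.11  0.84  0.7 ] F [-0.8 -2.2 10.2] M [-0.79  0.29  1.14] op 0.035 g 31.7
```

Turning moment is 1.15 N m at the same angle both times, with the rim at about 16.5 mm: this cap jams, so it's the wrong one. I'll ease it back, lift it off and return it to its place.

Request:
step_arm(
  targets=[
    {"delta_pos":[0,0,0.005],"angular":[0,0,0.03]},
    {"delta_pos":[0,0,0.01],"angular":[0,0,0.06]},
    {"delta_pos":[0,0,0.015],"angular":[0,0,0.09]},
    {"delta_pos":[0,0,0.03],"angular":[0,0,0.1]},
    {"delta_pos":[0,0,0.07],"angular":[0,0,0.1]},
    {"delta_pos":[0,0,0.13],"angular":[0,0,0.1]},
    {"delta_pos":[0,0,0.2],"angular":[0,0,0.1]},
    {"delta_pos":[0,0,0.26],"angular":[0,0,0.1]},
    {"delta_pos":[0,0,0.26],"angular":[0,0,0.1]},
  ],
)

```text
time_s: 8.1
ee_pos: [0.5473, 0.0904, 0.1817]
tool_rot: [0.002, 0.127, 0.992, 0.001]
force: [0.4, -0.1, -0.1]
opening: 0.0346
gripper_force: 28.9
```

```bash
python3 - <<'E'
from h import *
from workcell import arm
st(arm)
p,d=arm.read_camera('scene')
cv2.imwrite('pics/s3.png',cv2.resize(p[120:270,210:400,::-1],None,fx=4,fy=4,interpolation=cv2.INTER_CUBIC))
E
```

```text
8.1 pos [0.5473 0.0904 0.1817] psi 75.4 q [ 0.01  0.36 -0.27  1.85  0.12  0.95  1.  ] F [ 0.4 -0.1 -0.1] M [ 0.04 -0.04 -0.04] op 0.0346 g 28.9
```

View pics/s3.png

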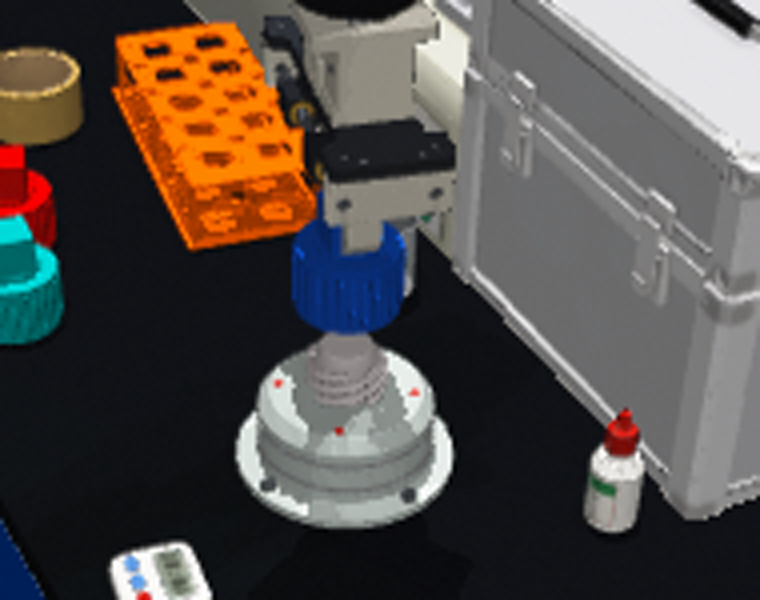

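The cap lifted off freely and hangs upright at (348,275) above the bare neck.

Request:
step_arm(
  targets=[
    {"delta_pos":[-0.04,0.18,0],"angular":[0,0,0]},
    {"delta_pos":[-0.08,0.36,0],"angular":[0,0,0]},
    {"delta_pos":[-0.13,0.54,0],"angular":[0,0,0]},
    {"delta_pos":[-0.17,0.72,0],"angular":[0,0,0]},
    {"delta_pos":[-0.21,0.88,0],"angular":[0,0,0]},
    {"delta_pos":[-0.21,0.88,-0.15],"angular":[0,0,0]},
    {"delta_pos":[-0.21,0.88,-0.3],"angular":[0,0,0]},
    {"delta_pos":[-0.21,0.88,-0.45],"angular":[0,0,0]},
    {"delta_pos":[-0.21,0.88,-0.56],"angular":[0,0,0]},
    {"delta_pos":[-0.21,0.88,-0.6],"angular":[0,0,0]},
  ],
)

```text
time_s: 9.15
ee_pos: [0.5014, 0.2647, 0.056]
tool_rot: [-0.002, 0.127, 0.992, -0.002]
force: [-0.1, -0.9, -0.4]
opening: 0.0343
gripper_force: 28.9
```

Request:
step_arm(
  targets=[
    {"delta_pos":[0,0,-0.005],"angular":[0,0,0]},
    {"delta_pos":[0,0,-0.015],"angular":[0,0,0]},
    {"delta_pos":[0,0,-0.025],"angular":[0,0,0]},
    {"delta_pos":[0,0,-0.03],"angular":[0,0,0]},
    {"delta_pos":[0,0,-0.03],"angular":[0,0,0]},
  ],
)

```text
time_s: 9.65
ee_pos: [0.504, 0.2661, 0.0535]
tool_rot: [0.0, 0.127, 0.992, 0.0]
force: [0.5, -0.1, -0.6]
opening: 0.0345
gripper_force: 28.9
```

Request:
step_arm(
  targets=[
    {"delta_pos":[0,0,-0.006],"angular":[0,0,0]},
    {"delta_pos":[0,0,-0.01],"angular":[0,0,0]},
    {"delta_pos":[0,0,-0.01],"angular":[0,0,0]},
    {"delta_pos":[0,0,-0.01],"angular":[0,0,0]},
  ],
)

```text
time_s: 10.05
ee_pos: [0.504, 0.2662, 0.0523]
tool_rot: [0.0, 0.127, 0.992, 0.0]
force: [-2.7, -1.6, 8.0]
opening: 0.0346
gripper_force: 28.9
```

Request:
step_arm(
  targets=[
    {"delta_pos":[0,0,0.004],"angular":[0,0,0]},
    {"delta_pos":[0,0,0.004],"angular":[0,0,0]},
    {"delta_pos":[0,0,0.004],"angular":[0,0,0]},
    {"delta_pos":[0,0,0.004],"angular":[0,0,0]},
    {"delta_pos":[0,0,0.004],"angular":[0,0,0]},
    {"delta_pos":[0,0,0.15],"angular":[0,0,0]},
    {"delta_pos":[0,0,0.35],"angular":[0,0,0]},
    {"delta_pos":[0,0,0.6],"angular":[0,0,0]},
    {"delta_pos":[0,-0.1,0.8],"angular":[0,0,0]},
    {"delta_pos":[0,-0.2,0.8],"angular":[0,0,0]},
  ],
  jaw=1,
)

```text
time_s: 11.05
ee_pos: [0.5071, 0.2284, 0.2174]
tool_rot: [0.005, 0.126, 0.992, 0.003]
force: [1.0, -1.2, 1.0]
opening: 0.0918
gripper_force: 0.0
```

Request:
step_arm(
  targets=[
    {"delta_pos":[0.02,-0.22,0],"angular":[0,0,-0.003]},
    {"delta_pos":[0.03,-0.44,0],"angular":[0,0,-0.006]},
    {"delta_pos":[0.04,-0.66,0],"angular":[0,0,-0.009]},
    {"delta_pos":[0.05,-0.88,0],"angular":[0,0,-0.012]},
    {"delta_pos":[0.06,-1,0],"angular":[0,0,-0.019]},
  ],
)

```text
time_s: 11.55
ee_pos: [0.5153, 0.0213, 0.2109]
tool_rot: [0.0, 0.159, 0.987, -0.001]
force: [0.1, -0.1, -0.2]
opening: 0.0915
gripper_force: 0.0
```

Request:
step_arm(
  targets=[
    {"delta_pos":[0.02,-0.22,0],"angular":[0,0,0]},
    {"delta_pos":[0.03,-0.44,0],"angular":[0,0,0]},
    {"delta_pos":[0.04,-0.66,0],"angular":[0,0,0]},
    {"delta_pos":[0.05,-0.88,0],"angular":[0,0,0]},
    {"delta_pos":[0.06,-1,0],"angular":[0,0,0]},
    {"delta_pos":[0.06,-1,0],"angular":[0,0,0]},
    {"delta_pos":[0.06,-1,0],"angular":[0,0,0]},
  ],
)

```text
time_s: 12.25
ee_pos: [0.5274, -0.174, 0.2106]
tool_rot: [-0.0, 0.157, 0.988, 0.0]
force: [0.0, 0.9, -0.0]
opening: 0.0919
gripper_force: 0.0
```

```bash
python3 - <<'E'
from h import *
from workcell import arm
s=st(arm);I=arm.camera_info('wrist');p,d=arm.read_camera('wrist')
C=fcloud(d,I);head(C,(.527,-.209),.074,.085);head(C,(.527,-.209),.042,.05,.05)
p,d=arm.read_camera('top');cv2.imwrite('pics/t2.png',cv2.resize(p[130:290,190:450,::-1],None,fx=3,fy=3))
C=cloud(d,arm.camera_info('top'));head(C,(.504,.266),.072,.09);head(C,(.504,.266),.04,.055,.05)
E
```

```text
12.25 pos [ 0.5274 -0.174   0.2106] psi 72.0 q [ 0.37  0.32 -0.13  1.82  0.05  1.01  1.49] F [ 0.   0.9 -0. ] M [ 0.02 -0.01  0.04] op 0.0919 g 0.0
1255 0.0796 [array([ 525.9, -213. ]), array([33.8, 33.7]), np.float64(73.6)]
1948 0.0467 [array([ 525.3, -212.5]), array([69.6, 69.2]), np.float64(49.4)]
208 0.0798 [array([503.4, 268.8]), array([34.5, 33.6]), np.float64(80.1)]
443 0.0476 [array([503.9, 268.7]), array([69. , 68.6]), np.float64(70.6)]
```

View pics/t2.png

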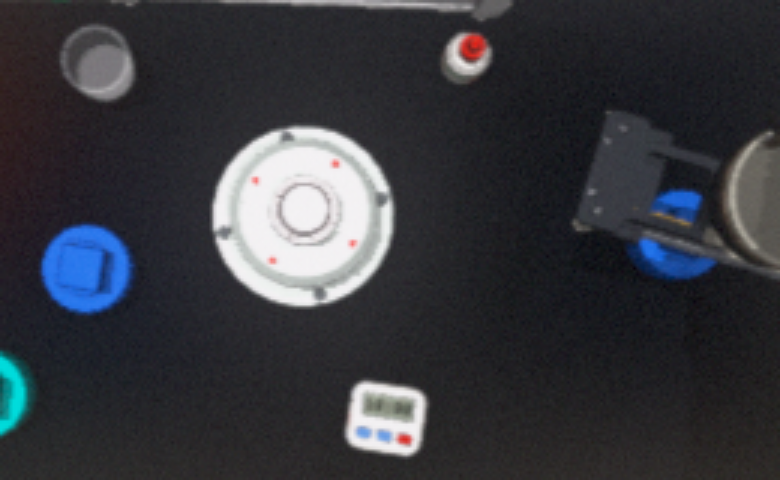

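The picture shows the wrong cap standing upright at crop (87,267), and the other three objects unmoved. Next I'll take the other cap.

Request:
step_arm(
  targets=[
    {"delta_pos":[-0.007,-0.188,0],"angular":[0,0,0.007]},
    {"delta_pos":[-0.007,-0.188,-0.15],"angular":[0,0,0.007]},
    {"delta_pos":[-0.007,-0.188,-0.3],"angular":[0,0,0.007]},
    {"delta_pos":[-0.007,-0.188,-0.45],"angular":[0,0,0.007]},
    {"delta_pos":[-0.007,-0.188,-0.6],"angular":[0,0,0.007]},
    {"delta_pos":[-0.007,-0.188,-0.7],"angular":[0,0,0.007]},
    {"delta_pos":[-0.007,-0.188,-0.77],"angular":[0,0,0.007]},
    {"delta_pos":[-0.007,-0.188,-0.795],"angular":[0,0,0.007]},
    {"delta_pos":[-0.007,-0.188,-0.795],"angular":[0,0,0.007]},
    {"delta_pos":[-0.007,-0.188,-0.795],"angular":[0,0,0.007]},
  ],
)

```text
time_s: 13.35
ee_pos: [0.5272, -0.2116, 0.0529]
tool_rot: [0.001, 0.145, 0.989, -0.0]
force: [-0.1, 0.5, 1.2]
opening: 0.0918
gripper_force: 0.0
```

Request:
step_arm(
  targets=[
    {"delta_pos":[0,0,0],"angular":[0,0,0]},
    {"delta_pos":[0,0,0],"angular":[0,0,0]},
    {"delta_pos":[0,0,0],"angular":[0,0,0]},
    {"delta_pos":[0,0,0],"angular":[0,0,0]},
    {"delta_pos":[0,0,0],"angular":[0,0,0]},
    {"delta_pos":[0,0,0],"angular":[0,0,0]},
    {"delta_pos":[0,0,0],"angular":[0,0,0]},
    {"delta_pos":[0,0,0],"angular":[0,0,0]},
  ],
  jaw=-1,
)

```text
time_s: 14.15
ee_pos: [0.5261, -0.2117, 0.0518]
tool_rot: [-0.0, 0.145, 0.989, -0.0]
force: [0.3, -0.0, 0.4]
opening: 0.0335
gripper_force: 30.0
```

```bash
python3 -c "
from h import *
from workcell import arm
st(arm)"
```

```text
14.15 pos [ 0.5261 -0.2117  0.0518] psi 73.3 q [ 0.41  0.55 -0.1   1.89  0.08  0.7   1.55] F [ 0.3 -0.   0.4] M [ 0.02 -0.01  0.02] op 0.0335 g 30.0
```

Request:
step_arm(
  targets=[
    {"delta_pos":[0,0,0.2],"angular":[0,0,0]},
    {"delta_pos":[0,0,0.4],"angular":[0,0,0]},
    {"delta_pos":[0,0,0.6],"angular":[0,0,0]},
    {"delta_pos":[0.02,0.2,0.6],"angular":[0,0,0.004]},
    {"delta_pos":[0.04,0.4,0.6],"angular":[0,0,0.008]},
    {"delta_pos":[0.06,0.6,0.6],"angular":[0,0,0.012]},
    {"delta_pos":[0.08,0.8,0.6],"angular":[0,0,0.016]},
  ],
)

```text
time_s: 14.85
ee_pos: [0.5419, -0.0502, 0.1719]
tool_rot: [-0.0, 0.12, 0.993, -0.0]
force: [-0.2, -0.3, -1.5]
opening: 0.0339
gripper_force: 30.0
```

Request:
step_arm(
  targets=[
    {"delta_pos":[0.01,0.2,0],"angular":[0,0,0]},
    {"delta_pos":[0.02,0.4,0],"angular":[0,0,0]},
    {"delta_pos":[0.023,0.6,0],"angular":[0,0,0]},
    {"delta_pos":[0.023,0.712,0],"angular":[0,0,0]},
    {"delta_pos":[0.023,0.712,0],"angular":[0,0,0]},
    {"delta_pos":[0.023,0.712,0],"angular":[0,0,0]},
    {"delta_pos":[0.023,0.712,0],"angular":[0,0,0]},
  ],
)

```text
time_s: 15.55
ee_pos: [0.5467, 0.0891, 0.1716]
tool_rot: [-0.0, 0.121, 0.993, -0.001]
force: [0.0, -0.3, -0.6]
opening: 0.0339
gripper_force: 30.0
```

```bash
python3 -c "
from h import *
from workcell import arm
st(arm)"
```

```text
15.55 pos [0.5467 0.0891 0.1716] psi 76.1 q [-0.02  0.37 -0.24  1.85  0.11  0.93  1.02] F [ 0.  -0.3 -0.6] M [-0.03  0.03 -0.05] op 0.0339 g 30.0
```

Request:
step_arm(
  targets=[
    {"delta_pos":[0,0.005,-0.04],"angular":[0,0,0]},
    {"delta_pos":[0,0.005,-0.08],"angular":[0,0,0]},
    {"delta_pos":[0,0.005,-0.12],"angular":[0,0,0]},
    {"delta_pos":[0,0.005,-0.15],"angular":[0,0,0]},
    {"delta_pos":[0,0.005,-0.17],"angular":[0,0,0]},
    {"delta_pos":[0,0.005,-0.19],"angular":[0,0,0]},
    {"delta_pos":[0,0.005,-0.207],"angular":[0,0,0]},
    {"delta_pos":[0,0.005,-0.207],"angular":[0,0,0]},
    {"delta_pos":[0,0.005,-0.207],"angular":[0,0,0]},
  ],
)

```text
time_s: 16.45
ee_pos: [0.5469, 0.0918, 0.1307]
tool_rot: [0.0, 0.12, 0.993, 0.0]
force: [0.1, -1.0, -1.5]
opening: 0.0336
gripper_force: 30.0
```

Request:
step_arm(
  targets=[
    {"delta_pos":[0,0,-0.003],"angular":[0,0,-0.014]},
    {"delta_pos":[0,0,-0.006],"angular":[0,0,-0.028]},
    {"delta_pos":[0,0,-0.009],"angular":[0,0,-0.042]},
    {"delta_pos":[0,0,-0.011],"angular":[0,0,-0.056]},
    {"delta_pos":[0,0,-0.013],"angular":[0,0,-0.07]},
    {"delta_pos":[0,0,-0.013],"angular":[0,0,-0.07]},
  ],
)

```text
time_s: 17.05
ee_pos: [0.5475, 0.092, 0.1287]
tool_rot: [0.001, 0.229, 0.973, 0.0]
force: [0.4, -0.5, 1.5]
opening: 0.0337
gripper_force: 30.0
```

```bash
python3 -c "
from h import *
from workcell import arm
st(arm)"
```

```text
17.05 pos [0.5475 0.092  0.1287] psi 63.6 q [-0.07  0.43 -0.18  1.88  0.1   0.84  0.81] F [ 0.4 -0.5  1.5] M [-0.09  0.   -0.1 ] op 0.0337 g 30.0
```

Request:
step_arm(
  targets=[
    {"delta_pos":[0,0,-0.002],"angular":[0,0,-0.02]},
    {"delta_pos":[0,0,-0.004],"angular":[0,0,-0.04]},
    {"delta_pos":[0,0,-0.006],"angular":[0,0,-0.06]},
    {"delta_pos":[0,0,-0.009],"angular":[0,0,-0.08]},
    {"delta_pos":[0,0,-0.009],"angular":[0,0,-0.08]},
  ],
)

```text
time_s: 17.55
ee_pos: [0.5476, 0.0918, 0.1269]
tool_rot: [0.001, 0.349, 0.937, 0.0]
force: [-0.1, -0.6, 3.0]
opening: 0.0335
gripper_force: 30.0
```

```bash
python3 -c "
from h import *
from workcell import arm
st(arm)"
```

```text
17.55 pos [0.5476 0.0918 0.1269] psi 49.2 q [-0.11  0.42 -0.13  1.89  0.07  0.83  0.58] F [-0.1 -0.6  3. ] M [-0.27 -0.06 -0.12] op 0.0335 g 30.0
```

This cap runs past the dot with no turning moment, so it fits. I'll screw it on.

Request:
step_arm(
  targets=[
    {"delta_pos":[0,0,-0.004],"angular":[0,0,-0.036]},
    {"delta_pos":[0,0,-0.008],"angular":[0,0,-0.072]},
    {"delta_pos":[0,0,-0.012],"angular":[0,0,-0.108]},
    {"delta_pos":[0,0,-0.016],"angular":[0,0,-0.144]},
    {"delta_pos":[0,0,-0.02],"angular":[0,0,-0.18]},
    {"delta_pos":[0,0,-0.024],"angular":[0,0,-0.216]},
    {"delta_pos":[0,0,-0.028],"angular":[0,0,-0.252]},
    {"delta_pos":[0,0,-0.032],"angular":[0,0,-0.288]},
    {"delta_pos":[0,0,-0.036],"angular":[0,0,-0.324]},
    {"delta_pos":[0,0,-0.04],"angular":[0,0,-0.36]},
  ],
)

```text
time_s: 18.55
ee_pos: [0.5488, 0.0912, 0.1196]
tool_rot: [0.001, 0.797, 0.604, 0.002]
force: [0.2, -1.3, 6.3]
opening: 0.0344
gripper_force: 30.0
```

```bash
python3 -c "
from h import *
from workcell import arm
st(arm)"
```

```text
18.55 pos [0.5488 0.0912 0.1196] psi -15.7 q [-0.31  0.43  0.13  1.9  -0.07  0.81 -0.43] F [ 0.2 -1.3  6.3] M [-0.66 -0.33 -0.01] op 0.0344 g 30.0
```

Request:
step_arm(
  targets=[
    {"delta_pos":[0,0,0.01],"angular":[0,0,0]},
    {"delta_pos":[0,0,0.012],"angular":[0,0,0]},
    {"delta_pos":[0,0,0.015],"angular":[0,0,0]},
    {"delta_pos":[0,0,0.02],"angular":[0,0,0]},
    {"delta_pos":[0,0,0.02],"angular":[0,0,0]},
    {"delta_pos":[0,0,0.02],"angular":[0,0,0]},
    {"delta_pos":[0,0,0.02],"angular":[0,0,0]},
  ],
  jaw=1,
)

```text
time_s: 19.25
ee_pos: [0.5467, 0.0917, 0.122]
tool_rot: [-0.0, 0.797, 0.604, -0.0]
force: [-0.9, -0.3, -0.4]
opening: 0.0854
gripper_force: 0.0
```

Request:
step_arm(
  targets=[
    {"delta_pos":[0,0,0],"angular":[0,0,0.047]},
    {"delta_pos":[0,0,0],"angular":[0,0,0.094]},
    {"delta_pos":[0,0,0],"angular":[0,0,0.141]},
    {"delta_pos":[0,0,0],"angular":[0,0,0.188]},
    {"delta_pos":[0,0,0],"angular":[0,0,0.235]},
    {"delta_pos":[0,0,0],"angular":[0,0,0.282]},
    {"delta_pos":[0,0,0],"angular":[0,0,0.329]},
    {"delta_pos":[0,0,0],"angular":[0,0,0.376]},
    {"delta_pos":[0,0,0],"angular":[0,0,0.42]},
    {"delta_pos":[0,0,0],"angular":[0,0,0.46]},
  ],
)

```text
time_s: 20.25
ee_pos: [0.5468, 0.0916, 0.1221]
tool_rot: [-0.0, 0.195, 0.981, -0.0]
force: [-0.3, 1.0, -0.5]
opening: 0.0918
gripper_force: 0.0
```

Request:
step_arm(
  targets=[
    {"delta_pos":[0,0,0],"angular":[0,0,0.04]},
    {"delta_pos":[0,0,0],"angular":[0,0,0.04]},
    {"delta_pos":[0,0,0],"angular":[0,0,0.04]},
  ],
)

```text
time_s: 20.55
ee_pos: [0.5468, 0.0916, 0.122]
tool_rot: [-0.0, 0.138, 0.99, 0.0]
force: [0.8, 0.6, 0.1]
opening: 0.0917
gripper_force: 0.0
```

```bash
python3 - <<'E'
from h import *
from workcell import arm
st(arm)
I=arm.camera_info('wrist');p,d=arm.read_camera('wrist')
C=fcloud(d,I);head(C,(.5475,.0915),.142,.156,.03)
E
```

```text
20.55 pos [0.5468 0.0916 0.122 ] psi 74.2 q [-0.04  0.44 -0.22  1.89  0.13  0.83  0.97] F [0.8 0.6 0.1] M [-0.   -0.05 -0.01] op 0.0917 g 0.0
2731 0.147 [array([547.2,  91.9]), array([33.8, 34.3]), np.float64(72.0)]
```

The cap sits partway down with its rim about 7–8 mm above the shoulder, and it's let go. I'll take a fresh grip.

Request:
step_arm(
  targets=[
    {"delta_pos":[0,0,-0.012],"angular":[0,0,-0.005]},
    {"delta_pos":[0,0,-0.012],"angular":[0,0,-0.005]},
    {"delta_pos":[0,0,-0.012],"angular":[0,0,-0.005]},
    {"delta_pos":[0,0,-0.012],"angular":[0,0,-0.005]},
    {"delta_pos":[0,0,-0.012],"angular":[0,0,-0.005]},
    {"delta_pos":[0,0,-0.012],"angular":[0,0,-0.005]},
    {"delta_pos":[0,0,-0.012],"angular":[0,0,-0.005]},
    {"delta_pos":[0,0,-0.012],"angular":[0,0,-0.005]},
  ],
  jaw=-1,
)

```text
time_s: 21.4
ee_pos: [0.5468, 0.0917, 0.1198]
tool_rot: [-0.0, 0.144, 0.99, 0.0]
force: [0.1, 0.3, 0.4]
opening: 0.0341
gripper_force: 29.7
```

Request:
step_arm(
  targets=[
    {"delta_pos":[0,0,-0.004],"angular":[0,0,-0.036]},
    {"delta_pos":[0,0,-0.008],"angular":[0,0,-0.072]},
    {"delta_pos":[0,0,-0.012],"angular":[0,0,-0.108]},
    {"delta_pos":[0,0,-0.016],"angular":[0,0,-0.144]},
    {"delta_pos":[0,0,-0.02],"angular":[0,0,-0.18]},
    {"delta_pos":[0,0,-0.024],"angular":[0,0,-0.216]},
    {"delta_pos":[0,0,-0.028],"angular":[0,0,-0.252]},
    {"delta_pos":[0,0,-0.032],"angular":[0,0,-0.288]},
    {"delta_pos":[0,0,-0.034],"angular":[0,0,-0.31]},
    {"delta_pos":[0,0,-0.034],"angular":[0,0,-0.31]},
  ],
)

```text
time_s: 22.4
ee_pos: [0.5474, 0.0917, 0.1134]
tool_rot: [0.001, 0.59, 0.807, 0.0]
force: [1.8, -0.7, 3.4]
opening: 0.0339
gripper_force: 29.8
```

```bash
python3 -c "
from h import *
from workcell import arm
st(arm)"
```

```text
22.4 pos [0.5474 0.0917 0.1134] psi 17.6 q [-0.22  0.44  0.    1.9   0.    0.8   0.09] F [ 1.8 -0.7  3.4] M [-0.26 -0.03 -0.07] op 0.0339 g 29.8
```

Request:
step_arm(
  targets=[
    {"delta_pos":[0,0,-0.003],"angular":[0,0,-0.025]},
    {"delta_pos":[0,0,-0.006],"angular":[0,0,-0.05]},
    {"delta_pos":[0,0,-0.008],"angular":[0,0,-0.075]},
    {"delta_pos":[0,0,-0.01],"angular":[0,0,-0.1]},
    {"delta_pos":[0,0,-0.01],"angular":[0,0,-0.1]},
  ],
)

```text
time_s: 22.9
ee_pos: [0.5482, 0.0928, 0.1121]
tool_rot: [0.001, 0.709, 0.705, 0.002]
force: [0.6, 0.5, 5.8]
opening: 0.0339
gripper_force: 29.8
```

```bash
python3 -c "
from h import *
from workcell import arm
st(arm)"
```

```text
22.9 pos [0.5482 0.0928 0.1121] psi -0.3 q [-0.27  0.44  0.07  1.9  -0.04  0.8  -0.18] F [0.6 0.5 5.8] M [ 0.01 -0.14 -0.01] op 0.0339 g 29.8
```

Still turning freely, so I'll continue until it tightens.

Request:
step_arm(
  targets=[
    {"delta_pos":[0,0,-0.003],"angular":[0,0,-0.025]},
    {"delta_pos":[0,0,-0.006],"angular":[0,0,-0.05]},
    {"delta_pos":[0,0,-0.008],"angular":[0,0,-0.075]},
    {"delta_pos":[0,0,-0.008],"angular":[0,0,-0.085]},
    {"delta_pos":[0,0,-0.008],"angular":[0,0,-0.085]},
  ],
)

```text
time_s: 23.4
ee_pos: [0.5494, 0.0922, 0.112]
tool_rot: [0.001, 0.796, 0.605, 0.002]
force: [0.2, -1.6, 14.3]
opening: 0.0338
gripper_force: 29.9
```

```bash
python3 -c "
from h import *
from workcell import arm
st(arm)"
```

```text
23.4 pos [0.5494 0.0922 0.112 ] psi -15.5 q [-0.32  0.44  0.13  1.9  -0.08  0.79 -0.42] F [ 0.2 -1.6 14.3] M [-0.33  0.34  0.06] op 0.0338 g 29.9
```

Request:
step_arm(
  targets=[
    {"delta_pos":[0,0,0.015],"angular":[0,0,0]},
    {"delta_pos":[0,0,0.018],"angular":[0,0,0]},
    {"delta_pos":[0,0,0.02],"angular":[0,0,0]},
    {"delta_pos":[0,0,0.02],"angular":[0,0,0]},
    {"delta_pos":[0,0,0.02],"angular":[0,0,0]},
    {"delta_pos":[0,0,0.02],"angular":[0,0,0]},
    {"delta_pos":[0,0,0.2],"angular":[0,0,0]},
    {"delta_pos":[0,0,0.4],"angular":[0,0,0]},
    {"delta_pos":[0,0,0.5],"angular":[0,0,0]},
    {"delta_pos":[0,0,0.5],"angular":[0,0,0]},
  ],
  jaw=1,
)

```text
time_s: 24.4
ee_pos: [0.5493, 0.0922, 0.2129]
tool_rot: [0.001, 0.797, 0.604, 0.003]
force: [-0.3, -1.1, 0.2]
opening: 0.0917
gripper_force: 0.0
```

Request:
step_arm(
  targets=[
    {"delta_pos":[-0.2,0,0],"angular":[0,0,0]},
    {"delta_pos":[-0.4,0,0],"angular":[0,0,0]},
    {"delta_pos":[-0.6,0,0.1],"angular":[0,0,0]},
    {"delta_pos":[-0.6,0,0.1],"angular":[0,0,0]},
    {"delta_pos":[-0.6,0,0.1],"angular":[0,0,0]},
  ],
)

```text
time_s: 24.9
ee_pos: [0.4264, 0.0919, 0.2293]
tool_rot: [0.0, 0.796, 0.605, 0.0]
force: [1.4, 0.8, 0.2]
opening: 0.0917
gripper_force: 0.0
```

```bash
python3 - <<'E'
from h import *
from workcell import arm
st(arm)
p,d=arm.read_camera('scene')
cv2.imwrite('pics/s4.png',cv2.resize(p[120:290,210:400,::-1],None,fx=3.5,fy=3.5,interpolation=cv2.INTER_CUBIC))
for n,f in(('top',cloud),('wrist',fcloud),('scene',cloud)):
    I=arm.camera_info(n);d=arm.read_camera(n)[1];C=f(d,I)
    for c,lo in(((.547,.0915),.132),((.547,.0915),.1),((.504,.267),.074)):
        try: print(n,end=' ');head(C,c,lo,lo+.016,.04)
        except Exception as e: print('none')
E
```

```text
24.9 pos [0.4264 0.0919 0.2293] psi -15.6 q [-0.4   0.08  0.13  2.07 -0.01  0.99 -0.53] F [1.4 0.8 0.2] M [-0.12 -0.   -0.05] op 0.0917 g 0.0
top 195 0.1401 [array([549.7,  93.6]), array([33.6, 33.2]), np.float64(73.7)]
top 364 0.1073 [array([554.5,  95.5]), array([58.3, 69.1]), np.float64(17.6)]
top 208 0.0804 [array([503.4, 268.5]), array([34.1, 33.6]), np.float64(79.9)]
wrist 1536 0.1394 [array([548. ,  91.8]), array([33.8, 34.2]), np.float64(73.5)]
wrist 2368 0.1067 [array([547.4,  92.4]), array([72.4, 69.2]), np.float64(54.8)]
wrist 803 0.0794 [array([501.2, 261.1]), array([25.3, 35.2]), np.float64(75.0)]
scene 118 0.1374 [array([547. ,  88.5]), array([37.1, 34.3]), np.float64(75.5)]
scene 254 0.1054 [array([545.4,  84.5]), array([62.8, 68.8]), np.float64(67.8)]
scene 82 0.0778 [array([500.6, 262.5]), array([36.2, 32.8]), np.float64(77.9)]
```

View pics/s4.png

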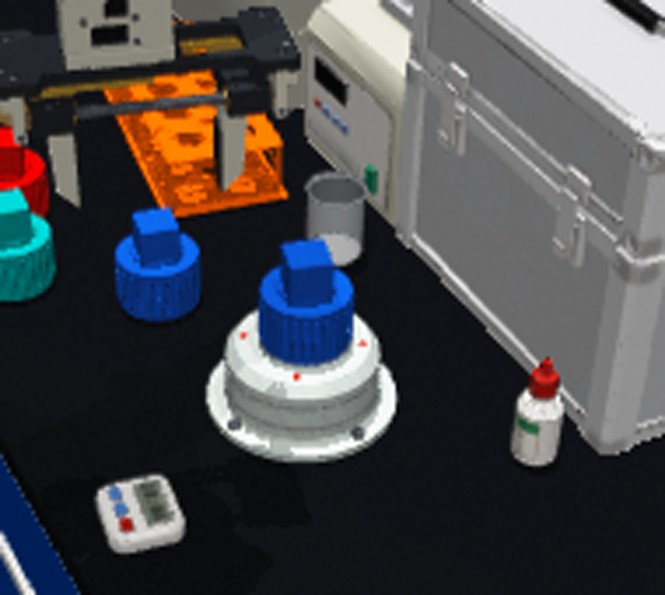

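The head top measures 0.140 m, so the rim is on the shoulder. The picture shows the cap level on the canister at (305,310), the other cap upright at (157,270), and the remaining objects undisturbed.

```bash
python3 -c "
from workcell import arm
print(arm.hand_in())"
```

```text
the job is handed in; nothing more can be done
None
```

The cap that first stood on the right fits and is screwed fully home on the canister (let go and re-gripped partway), the left one jammed and is back upright on the worktop, and the job is handed in; no verdict was shown.

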